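# Lay out the jeweller's bench for doming

## Robot

A 7-joint arm with a two-finger parallel gripper is mounted at the origin on the work surface. World frame = base frame: x ahead of the robot, y to its left, z up, the work surface at z = 0. Lengths are in mm, angles in rad, forces in N, time in s.
With the tool pointing down it reaches from about 400 to 850 mm from the base axis. Payload 10.4 kg.
Tool frame: the origin (TCP) lies between the finger pads; the fingertips stand 19 mm ahead of it and the grasp point (between the pads) is the TCP; z points along the fingers, y is the line along which they close (so a half turn about z gives the same grasp; the last joint's range is limited). The gripper opens to 87 mm and grips with 3 to 60 N. Pads are 19 mm wide; open, the fingers measure 117 mm over their backs; the gripper's body (75 mm by 190 mm) begins 51 mm behind the grasp point.
Start: joints at [1.228, 0.332, -0.065, 1.46, 0.022, 1.35, -0.088], TCP at [196.507, -593.326, 241.576] pointing down, gripper open.
Joint ranges: [-2.6, 2.6], [-0.5, 2.12], [-1.47, 1.34], [0.16, 2.42], [-1.27, 4.41], [0.06, 2.06], [-2.6, 2.6]. Speed limits (rad/s): [2.22, 2.22, 2.79, 2.79, 3.14, 3.14, 3.14].

## Interface

Orientations are given as a rotation vector (axis times angle).
In Python, from workcell import r, cams gives the robot as it stands.
- The arm moves only by the shell command python3 -m creep 'ROWS'. ROWS is JSON, a list that holds one entry, the list of rows, each a list of 5 numbers: the shift along the tool's x, y, z in m, then the turn about the tool's z in degrees, then the finger opening in m, from 0 to 0.087. In form: [[[dx, dy, dz, twist, grip], ...]]. A call has 1 to 12 rows; each row shifts and turns the commanded pose from where the row before left it, along the tool's axes as they then stand; what a row does not reach is not made up. A row lasts 1/12 s, in which the tool goes at most 41.7 mm and 7.16 degrees, less where a joint would pass 70% of its speed; a pose out of reach is approached as far as the arm can. A call with a gripper value outside its range is refused whole. The fingers move at their own pace and stop on an object; the grip force is fixed at half the most. Time passes only in rows, so rows that do not move let the fingers close. It gives the time, the measured TCP pose, the force, the opening and the grip force at its end, in the units of the state.
- r.sense(): the state, without advancing time (a new reading comes with each control period).
- cams.camera(name): name is "scene" or "top" or "wrist"; returns the picture (384x512x3 uint8, red, green, blue); there is no depth.
- cams.calibration(name): a dict with "fx", "fy", "cx", "cy" (pixels), "R" (3x3) and "t" (3): a world point X has camera coordinates R X + t. Camera axes: x right, y down, z forward; pixel columns grow to the right and rows downward; lengths in mm; the calibration is good to about 2 mm. A picture is of the moment at which its call begins: read the wrist's pose just before it. calibration takes no time and is no camera call; for the wrist camera it gives the pose at the moment of the call.
- r.hand_in(): hands the job in; it is judged then, once.
The state is a dict: "clock": time; "joint_positions": joint angles; "joint_velocities": joint speeds; "effort": joint torques, N m; "tool_pos": TCP position; "ee_rot": TCP orientation; "force": force on the tool from outside, world axes, zero at the start; "moment": the same for the moment, N m; "grip_width": finger opening in mm; "grip_force": force on a finger pad.
Only numpy, scipy, OpenCV 4.12 (cv2) and the standard library are available. Lean on these libraries where they do the work, as an engineer would, in place of code of your own. Each camera call takes 0.05 s, during which the arm holds its last target. There are 200 camera calls.

## Task

Lay out the bench for doming: set the doming block flat on the middle of the steel bench block, square with it, and stand the thick and the thin punch upright in the blue tray, each in the compartment that matches its size (the medium punch already stands in its own; leave it there). Stand the tin to the left of the bench block and the jar behind the bench block (left and behind as seen from the robot), each on the bench straight off the middle of that side of the bench block with a gap of about 2.5 cm. Do not disturb the brush and the hammer.

Things in the scene. Friction and masses are not known exactly. Their poses are not given: they have to be found in the camera images.
- doming_block_mid (a point): Doming block: a loose bare-steel cube, 44 mm on each side, 0.66 kg, with a round hollow (a dark disc) in the middle of its top. Stands on the bench, turned to any angle. This point is the cube's centre, 22 mm above its underside; x and y are square to its sides, z up.
- punch_thick_mid (a point): Thick punch: a loose plain bare-steel cylinder, 32 mm diameter, 70 mm tall, 0.44 kg, with a dark band near the top. Symmetric about its upright z axis; stands upright on the bench at the start. This point is its centre, 35 mm above its foot.
- punch_thin_mid (a point): Thin punch: a loose plain bare-steel cylinder, 14 mm diameter, 70 mm tall, 0.08 kg, with a dark band near the top. Symmetric about its upright z axis; stands upright on the bench at the start. This point is its centre, 35 mm above its foot.
- tin_mid (a point): Tin: a loose low round aluminium tin with a lid and a grey disc on top, 54 mm diameter, 42 mm tall, 0.12 kg. Symmetric about its upright z axis; stands upright on the bench at the start. This point is its centre, 21 mm above its underside.
- jar_mid (a point): Jar: a loose closed amber jar with a black cap, 40 mm diameter (cap 37 mm, from 54 mm up), 70 mm tall, 0.14 kg. Symmetric about its upright z axis; stands upright on the bench at the start. This point is its centre, 35 mm above its underside.
- bench_block: Bench block: a flat bare-steel plate, 80 x 80 mm and 20 mm thick, lying immovably on the bench, turned up to 0.3 rad. Origin at the centre of its underside, on the bench; x points to its far side (away from the robot), y to its left side as seen from the robot, z up.
- tray: Tray: a low blue plastic tray with a paler floor, 142 x 60 mm, immovable on the bench, turned to any angle, with three compartments in a row along its x axis. Walls 4 mm thick and 14 mm high, floor 4 mm thick. Origin at the centre of its underside. Each compartment is 52 mm long along y (centred on y = 0); along x the large one is 52 mm wide (centre x = -41 mm), the medium one 42 mm (centre x = +10 mm), the small one 32 mm (centre x = +51 mm).
- punch_medium_mid (a point): Medium punch: a loose bare-steel cylinder, 24 mm diameter, 70 mm tall, already standing upright in the tray's medium compartment, where it stays. This point is its centre, 35 mm above its foot.
- brush: Bench brush, 180 mm long, lying crosswise on the bench just in front of the robot; to be left alone. Origin at the middle of its length, on the underside; its x axis runs along it.
- hammer: Hammer, 240 mm long, lying crosswise on the bench at the far left; to be left alone. Origin at the middle of its length, on the underside; its x axis runs along it.
Things that resemble listed ones, but are neither listed nor needed, are in the scene too. Of the things like the part that bears jar_mid, leave any that is green or pink; of the rest the larger one is meant.

How it is judged:
By the outcome, as a careful person would: the job done as asked, in the order asked, and still so for the second after the job is handed in, with the robot touching nothing.
It also fails if it takes over 120 s, if anything falls off the work surface, if the arm or the gripper's body presses on something with over 40 N, if the wrist force passes 120 N, or if a joint passes its speed limit or range.

## Working session

There is one attempt and no reset: what is moved stays moved. The work goes in short steps, Python scripts to look and compute and a shell command to move; the robot and the scene stay as the last step left them, time stands still between calls to the robot, and variables do not carry over. Pictures are saved under pics/ and viewed, at most 14 in all, crops included, and the job is handed in when it is done.

```bash
mkdir -p pics; ls; python3 - <<'E'
from workcell import r,cams
import cv2
for n in("top","scene"):
    im=cams.camera(n); cv2.imwrite(f"pics/{n}0.png",cv2.resize(im[:,:,::-1],(800,600),interpolation=cv2.INTER_CUBIC))
    c=cams.calibration(n); print(n,c)
s=r.sense();print(s["clock"],s["tool_pos"],s["ee_rot"],s["grip_width"])
E
```

```text
pics
top {'fx': 463.07442282133616, 'fy': 463.07442282133616, 'cx': 253.12738517586376, 'cy': 197.22255689573822, 'R': array([[ 0.0273971 , -0.99946523,  0.01785066],
       [-0.97996829, -0.03037796, -0.19682312],
       [ 0.19726013, -0.0121007 , -0.9802765 ]]), 't': array([ -7.02306511, 585.18881623, 864.32370428])}
scene {'fx': 429.838234407587, 'fy': 429.838234407587, 'cx': 251.43735555115825, 'cy': 191.4996702772994, 'R': array([[ 0.62042779,  0.78412308, -0.01484394],
       [ 0.63007045, -0.50962719, -0.58591071],
       [-0.46699099,  0.35416256, -0.81023966]]), 't': array([-337.74237888, -308.76462377, 1198.78996415])}
0.1 [ 196.35522467 -593.01470063  240.8517337 ] [-3.10029553e+00 -4.99939863e-01  4.34570038e-04] 87.04493806664694
```

View pics/top0.png

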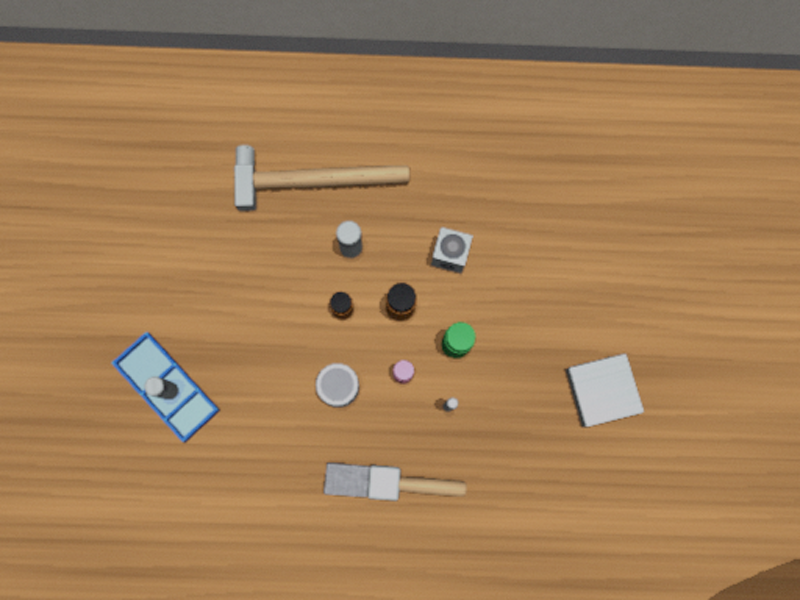

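View pics/scene0.png

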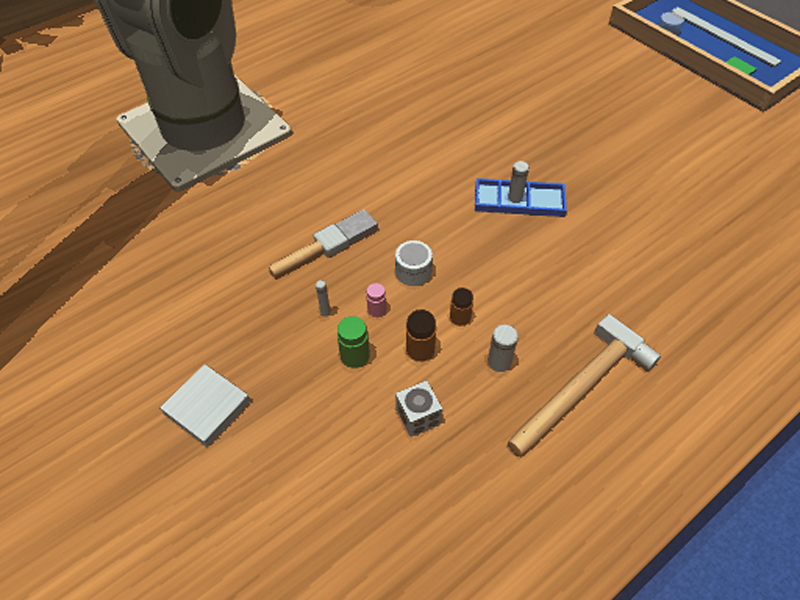

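```bash
cat > h.py <<'E'
import numpy as np, cv2
from scipy.spatial.transform import Rotation as Ro
from workcell import r,cams
def back(c,u,v,z):
    "pixel -> world point on plane z"
    R,t=np.array(c["R"]),np.array(c["t"]); o=-R.T@t
    d=R.T@np.array([(u-c["cx"])/c["fx"],(v-c["cy"])/c["fy"],1])
    return o+d*(z-o[2])/d[2]
def proj(c,X):
    p=np.array(c["R"])@np.array(X)+np.array(c["t"]); return c["fx"]*p[0]/p[2]+c["cx"],c["fy"]*p[1]/p[2]+c["cy"]
def go(xyz,yaw_deg=None):
    "shift in tool axes (m) to world xyz (mm); twist in deg to bring tool y (closing line) to world yaw, mod 180"
    s=r.sense(); R=Ro.from_rotvec(s["ee_rot"]).as_matrix()
    d=R.T@(np.array(xyz)-s["tool_pos"])/1e3
    y=np.degrees(np.arctan2(R[1,1],R[0,1])); tw=None
    if yaw_deg is not None: tw=-((yaw_deg-y+90)%180-90)
    print("d",d.round(4),"yaw now",y.round(1),"twist",tw,"z.z",R[2,2].round(4),"q7",round(s["joint_positions"][6],2),"pos",np.round(s["tool_pos"],1),"t",round(s["clock"],1))
def crop(n,x,y,w,h,f,name):
    im=cams.camera(n)[y:y+h,x:x+w,::-1]
    cv2.imwrite(f"pics/{name}.png",cv2.resize(im,None,fx=f,fy=f,interpolation=cv2.INTER_CUBIC))
E
python3 - <<'E'
from h import *
c=cams.calibration("top")
k=.64
for n,u,v,z in [("thick",349,229,70),("cube",452,245,44),("jar",401,294,70),("small amber",341,299,50),("green",459,333,70),("pink",403,368,50),("tin",337,384,42),("thin",451,402,70),("bb",606,390,20),("tray",166,387,14),("med",155,386,74)]:
    print(n,back(c,u*k,v*k,z).round(0))
go([500,0,200],0)
im=cams.camera("top")[:,:,::-1]
a=cv2.resize(im[140:280,205:315],None,fx=4,fy=4,interpolation=2)   #440x560
b=cv2.resize(im[220:280,355:420],None,fx=5,fy=4.6667,interpolation=2) 
t=cv2.resize(im[205:290,65:145],None,fx=4,fy=3.2941,interpolation=2)
out=np.zeros((560,770,3),np.uint8); out[:,:440]=a; out[:280,445:445+325]=b; out[280:,445:765]=t
cv2.imwrite("pics/crop1.png",out)
E
```

```text
thick [685.  73.  70.]
cube [675. -62.  44.]
jar [601.   4.  70.]
small amber [597.  80.  50.]
green [554. -70.  70.]
pink [510.  -2.  50.]
tin [488.  81.  42.]
thin [467. -61.  70.]
bb [ 492. -268.   20.]
tray [480. 305.  14.]
med [476. 301.  74.]
d [ 0.4747 -0.4675  0.0414] yaw now -71.7 twist -71.6791922053423 z.z -1.0 q7 -0.09 pos [ 196.4 -593.   240.9] t 0.1
```

View pics/crop1.png

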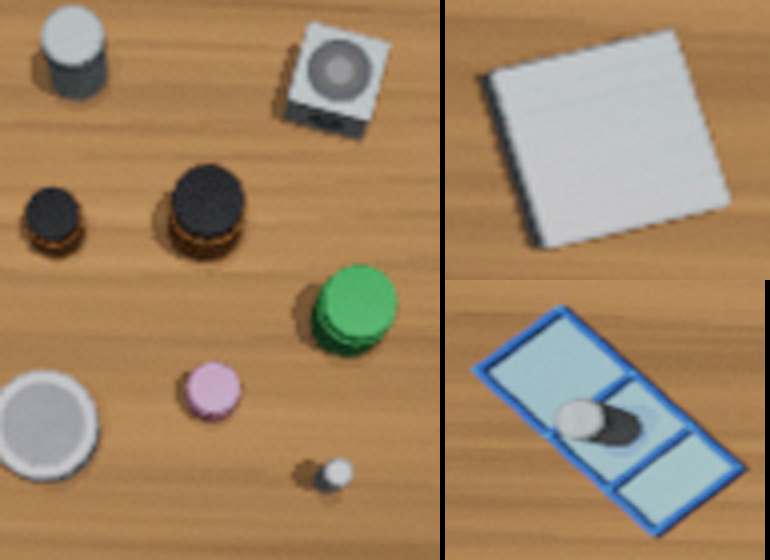

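The crop shows the jar-like things: large amber (207,200), small amber (52,213), green (357,305), pink (212,390). Excluding green and pink, the larger is the large amber jar with the black cap at (207,200), so that is the jar meant. Cube top corners are (313,24),(389,42),(368,112),(292,95). Bench block corners are (490,75),(674,31),(729,204),(546,246). Tray corners are (473,369),(562,306),(746,468),(656,535), with the large compartment upper left.

```bash
python3 - <<'E'
from h import *
c=cams.calibration("top")
A=lambda u,v:(205+u/4-.4,140+v/4-.4); B=lambda u,v:(355+(u-445)/5-.4,220+v/4.6667-.4); T=lambda u,v:(65+(u-445)/4-.4,205+(v-280)/3.2941-.4)
def quad(n,f,pts,z):
    P=np.array([back(c,*f(*p),z)[:2] for p in pts]); e=np.roll(P,-1,0)-P
    print(n,"ctr",P.mean(0).round(1),"sides",np.linalg.norm(e,axis=1).round(1),"ang",np.degrees(np.arctan2(e[:,1],e[:,0])).round(1))
quad("cube",A,[(313,24),(389,42),(368,112),(292,95)],44)
quad("bb",B,[(490,75),(674,31),(729,204),(546,246)],20)
quad("tray",T,[(473,369),(562,306),(746,468),(656,535)],14)
for n,u,v,z in [("thick",74,37,70),("jar",208,200,70),("tin",45,425,42),("thin",338,473,70)]: print(n,back(c,*A(u,v),z).round(1))
print("med",back(c,*T(580,419),74).round(1))
E
```

```text
cube ctr [675.7 -63.3] sides [40.4 39.2 40.  39.8] ang [-102.   164.4   78.8  -14.9]
bb ctr [ 493.1 -267.7] sides [79.6 77.8 77.8 76.7] ang [ -74.1 -165.3  105.    16.1]
tray ctr [482.2 306.9] sides [ 58.2 141.4  59.1 141.6] ang [ -45.4 -133.8  134.9   45.9]
thick [679.8  73.1  70. ]
jar [598.3   3.8  70. ]
tin [487.8  81.1  42. ]
thin [466.3 -62.   70. ]
med [476.5 302.4  74. ]
```

```bash
python3 - <<'E'
from h import *
go([493,-268,230],-74.7)
E
```

```text
d [ 0.3837 -0.2153  0.0112] yaw now -71.7 twist 3.022412514280674 z.z -1.0 q7 -0.09 pos [ 196.4 -593.1  240.9] t 0.1
```

```bash
python3 -m creep '[[[0.032,-0.018,0.001,0,0.087],[0.032,-0.018,0.001,0,0.087],[0.032,-0.018,0.001,0,0.087],[0.032,-0.018,0.001,1,0.087],[0.032,-0.018,0.001,1,0.087],[0.032,-0.018,0.001,1,0.087],[0.032,-0.018,0.001,0,0.087],[0.032,-0.018,0.001,0,0.087],[0.032,-0.018,0.001,0,0.087],[0.032,-0.018,0.001,0,0.087],[0.032,-0.018,0.001,0,0.087],[0.032,-0.018,0.001,0,0.087]]]'
python3 - <<'E'
from h import *
go([675.7,-63.3,200],76.6)
c=cams.calibration("wrist"); print(proj(c,[493,-268,20]),proj(c,r.sense()["tool_pos"]+[0,0,-100]))
np.save("w1.npy",c,allow_pickle=True)
crop("wrist",0,0,512,384,1.5625,"w1")
E
```

```text
clock: 1.15
tool_pos: [503.7, -275.4, 229.5]
ee_rot: [3.113, 0.419, -0.0]
force: [1.6, -0.9, 0.5]
grip_width: 86.9
grip_force: 0.0
d [ 0.2219 -0.1592  0.0294] yaw now -74.7 twist 28.712004039031683 z.z -1.0 q7 -0.95 pos [ 503.7 -275.4  229.5] t 1.1
(np.float64(247.5950468928371), np.float64(178.52367332010004)) (np.float64(256.79935095649336), np.float64(197.1629806483176))
```

View pics/w1.png

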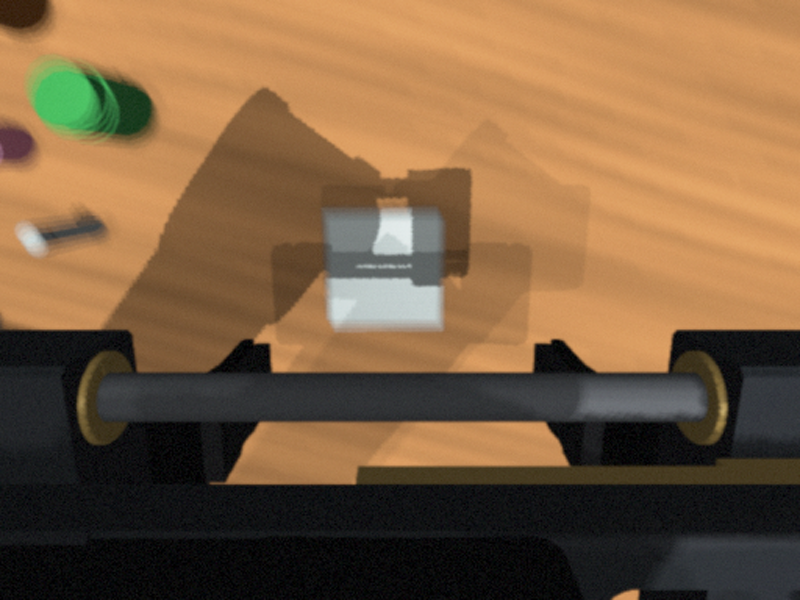

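The wrist view (motion-blurred) shows the bench block centred near (384,268) in the enlarged picture, nearly square with the tool. I'll retake it now that the arm is at rest.

```bash
python3 - <<'E'
from h import *
c=cams.calibration("wrist"); np.save("w1.npy",c,allow_pickle=True); print(r.sense()["tool_pos"])
crop("wrist",190,115,110,110,5,"w1b")
E
```

```text
[ 508.86593803 -267.85979832  229.15501445]
```

View pics/w1b.png

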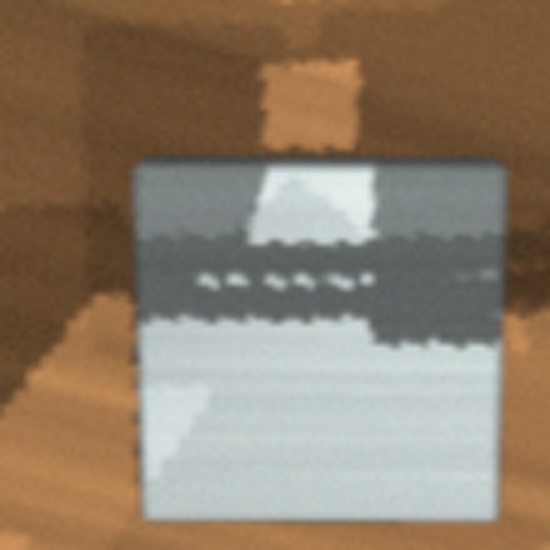

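The bench block's top face corners are at (136,167), (505,166), (498,519) and (143,520) in the 5x crop.

```bash
python3 - <<'E'
from h import *
c=np.load("w1.npy",allow_pickle=True).item()
P=np.array([back(c,190+(u+.5)/5-.5,115+(v+.5)/5-.5,20)[:2] for u,v in [(136,167),(505,166),(498,519),(143,520)]]); e=np.roll(P,-1,0)-P
print(P.mean(0).round(1),np.linalg.norm(e,axis=1).round(1),np.degrees(np.arctan2(e[:,1],e[:,0])).round(1))
go([675.7,-63.3,180],76.6)
E
```

```text
[ 494.5 -267.8] [78.2 78.6 79.2 78.7] [ -74.  -163.9  106.    15.3]
d [ 0.2189 -0.1529  0.05  ] yaw now -74.1 twist 29.254784529269358 z.z -1.0 q7 -0.95 pos [ 506.8 -270.3  229.2] t 1.2
```

```bash
python3 -m creep '[[[0.031,-0.022,0.007,0,0.087],[0.031,-0.022,0.007,0,0.087],[0.031,-0.022,0.007,0,0.087],[0.031,-0.022,0.007,0,0.087],[0.031,-0.022,0.007,0,0.087],[0.031,-0.022,0.007,0,0.087],[0.031,-0.022,0.007,0,0.087],[0,0,0,7,0.087],[0,0,0,7,0.087],[0,0,0,7,0.087],[0,0,0,7,0.087],[0,0,0,0,0.087]]]'
python3 -m creep '[[[0,0,0,0,0.087],[0,0,0,0,0.087]]]'
python3 - <<'E'
from h import *
go([675.7,-63.3,30],76.6)
c=cams.calibration("wrist"); np.save("w2.npy",c,allow_pickle=True); u,v=proj(c,[675.7,-63.3,44]); print(u,v,[np.round(proj(c,[675.7+a,-63.3+b,44]),1) for a,b in((0,0),(20,0),(0,20))])
crop("wrist",int(u)-60,int(v)-50,120,100,5,"w2"); print(int(u)-60,int(v)-50)
E
```

```text
clock: 2.25
tool_pos: [671.2, -71.4, 180.2]
ee_rot: [3.121, -0.356, -0.001]
force: [-0.9, 0.1, 0.1]
grip_width: 87.1
grip_force: 0.0
clock: 2.42
tool_pos: [671.3, -71.3, 180.4]
ee_rot: [3.123, -0.341, -0.0]
force: [0.1, -1.3, 0.9]
grip_width: 87.2
grip_force: 0.0
d [ 0.0026 -0.0088  0.1504] yaw now -102.5 twist 0.9495698331386961 z.z -1.0 q7 -1.86 pos [671.3 -71.3 180.4] t 2.4
246.93758884975082 183.3570330504129 [array([246.9, 183.4]), array([241.7, 160.9]), array([224.4, 188.2])]
186 133
```

View pics/w2.png

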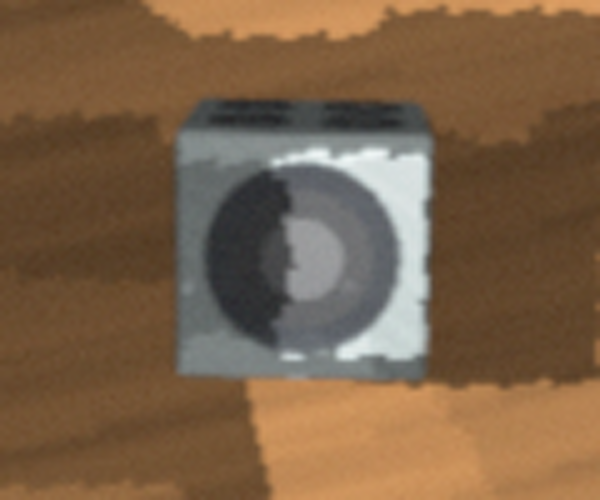

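The cube's top face corners are (178,131), (433,131), (428,379) and (179,376), with its hollow centred near (303,257).

```bash
python3 - <<'E'
from h import *
c=np.load("w2.npy",allow_pickle=True).item()
f=lambda u,v:back(c,186+(u+.5)/5-.5,133+(v+.5)/5-.5,44)[:2]
P=np.array([f(*p) for p in [(178,131),(433,131),(428,379),(179,376)]]); e=np.roll(P,-1,0)-P
print(P.mean(0).round(1),f(303,257),np.linalg.norm(e,axis=1).round(1),np.degrees(np.arctan2(e[:,1],e[:,0])).round(1))
go([*P.mean(0),30],76.5)
E
```

```text
[675.3 -62.8] [675.28260887 -62.5516409 ] [43.2 43.9 43.8 43.3] [-102.4  167.    76.8  -13.7]
d [ 0.0021 -0.0091  0.1505] yaw now -102.5 twist 1.0085674133847533 z.z -1.0 q7 -1.86 pos [671.3 -71.2 180.5] t 2.5
```

```bash
python3 -m creep '[[[0.002,-0.009,0,0.6,0.087],[0,0,0.03,0,0.087],[0,0,0.03,0,0.087],[0,0,0.03,0,0.087],[0,0,0.03,0,0.087],[0,0,0.02,0,0.087],[0,0,0.01,0,0.087],[0,0,0,0,0.087],[0,0,0,0,0.087]]]'
python3 -m creep '[[[0,0,0,0,0.03],[0,0,0,0,0.03],[0,0,0,0,0.03],[0,0,0,0,0.03],[0,0,0,0,0.03],[0,0,0,0,0.03],[0,0,0,0,0.03],[0,0,0,0,0.03]]]'
python3 -c "
from h import *
go([675.3,-62.8,30],76.5)"
```

```text
clock: 3.22
tool_pos: [675.9, -62.3, 31.2]
ee_rot: [-3.12, 0.362, -0.001]
force: [0.7, -0.0, 0.8]
grip_width: 86.9
grip_force: 0.0
clock: 3.88
tool_pos: [675.4, -62.6, 30.6]
ee_rot: [3.121, -0.363, 0.0]
force: [-0.2, 0.5, 0.9]
grip_width: 43.8
grip_force: 30.0
d [-0.      0.0002  0.0006] yaw now -103.3 twist 0.22581790684125735 z.z -1.0 q7 -1.92 pos [675.4 -62.6  30.6] t 3.9
```

```bash
python3 -m creep '[[[0,0,-0.02,0,0.03],[0,0,-0.03,0,0.03],[0,0,-0.03,0,0.03],[0,0,0,-7,0.03],[0,0,0,-7,0.03],[0,0,0,-7,0.03],[0,0,0,-7,0.03],[0,0,0,-1.1,0.03],[0,0,0,0,0.03],[0,0,0,0,0.03]]]'
python3 -c "
from h import *
go([494.2,-267.8,110],-74.2)"
```

```text
clock: 4.72
tool_pos: [675.0, -62.7, 109.9]
ee_rot: [-3.112, -0.426, 0.002]
force: [-0.3, -0.1, -5.7]
grip_width: 44.1
grip_force: 30.0
d [-2.293e-01  1.489e-01  1.000e-04] yaw now -74.4 twist -0.20340689068262918 z.z -1.0 q7 -1.43 pos [675.  -62.7 109.9] t 4.7
```

```bash
python3 -m creep '[[[-0.0286,0.0186,0,0,0.03],[-0.0286,0.0186,0,0,0.03],[-0.0286,0.0186,0,0,0.03],[-0.0286,0.0186,0,0,0.03],[-0.0286,0.0186,0,0,0.03],[-0.0286,0.0186,0,0,0.03],[-0.0286,0.0186,0,0,0.03],[-0.0286,0.0186,0,0,0.03],[0,0,0,0,0.03],[0,0,0,0,0.03],[0,0,0,0,0.03]]]'
python3 -c "
from h import *
go([494.2,-267.8,51.5],-74.2)"
```

```text
clock: 5.63
tool_pos: [496.0, -267.9, 110.8]
ee_rot: [-3.112, -0.429, -0.001]
force: [0.9, 1.2, -4.8]
grip_width: 43.8
grip_force: 30.0
d [-0.0018 -0.0006  0.0593] yaw now -74.3 twist -0.11407310120910097 z.z -1.0 q7 -0.99 pos [ 496.  -267.9  110.8] t 5.6
```

```bash
python3 -m creep '[[[-0.0018,-0.0006,0,0,0.03],[0,0,0.02,0,0.03],[0,0,0.02,0,0.03],[0,0,0.012,0,0.03],[0,0,0.004,0,0.03],[0,0,0,0,0.03],[0,0,0,0,0.03]]]'
python3 -c "
from h import *
go([494.2,-267.8,51],-74.2)
c=cams.calibration('top'); u,v=proj(c,[494,-268,40]);crop('top',int(u)-40,int(v)-40,80,80,6,'t2'); print(int(u)-40,int(v)-40)"
```

```text
clock: 6.22
tool_pos: [494.5, -267.9, 55.1]
ee_rot: [3.111, 0.433, 0.001]
force: [1.1, -1.3, -5.1]
grip_width: 43.8
grip_force: 30.0
d [-0.0003 -0.0002  0.0041] yaw now -74.2 twist 0.044867082378388545 z.z -1.0 q7 -1.01 pos [ 494.5 -267.9   55.1] t 6.2
350 207
```

```bash
python3 -m creep '[[[0,0,0.002,0,0.03],[0,0,0.001,0,0.03],[0,0,0.001,0,0.03],[0,0,0,0,0.03],[0,0,0,0,0.03]]]'
python3 -m creep '[[[0,0,0.0007,0,0.03],[0,0,0,0,0.03],[0,0,0,0,0.03]]]'
```

```text
clock: 6.68
tool_pos: [493.9, -268.2, 50.7]
ee_rot: [3.112, 0.432, 0.0]
force: [0.7, -0.1, -5.7]
grip_width: 44.1
grip_force: 30.0
clock: 6.93
tool_pos: [494.0, -268.2, 50.5]
ee_rot: [3.111, 0.432, 0.0]
force: [-4.6, 2.7, 5.3]
grip_width: 43.4
grip_force: 30.0
```

```bash
python3 -m creep '[[[0,0,0,0,0.087],[0,0,0,0,0.087],[0,0,0,0,0.087],[0,0,0,0,0.087],[0,0,0,0,0.087],[0,0,0,0,0.087],[0,0,-0.03,0,0.087],[0,0,-0.04,0,0.087],[0,0,-0.04,0,0.087],[0,0,-0.04,0,0.087],[0,0,0,0,0.087],[0,0,0,0,0.087]]]'
python3 - <<'E'
from h import *
c=cams.calibration("wrist"); u,v=proj(c,[494,-268,40]); np.save("w3.npy",c,allow_pickle=True)
x,y=int(u)-60,int(v)-60; crop("wrist",x,y,120,120,5,"w3"); print(x,y)
go([679.8,73.1,180],0)
E
```

```text
clock: 7.93
tool_pos: [495.2, -268.7, 202.4]
ee_rot: [3.108, 0.432, 0.006]
force: [-0.2, 1.0, -0.0]
grip_width: 86.9
grip_force: 0.0
195 121
d [ 0.2717 -0.2778  0.0201] yaw now -74.2 twist -74.17900636027994 z.z -1.0 q7 -0.96 pos [ 494.1 -268.3  200.2] t 8.0
```

View pics/w3.png

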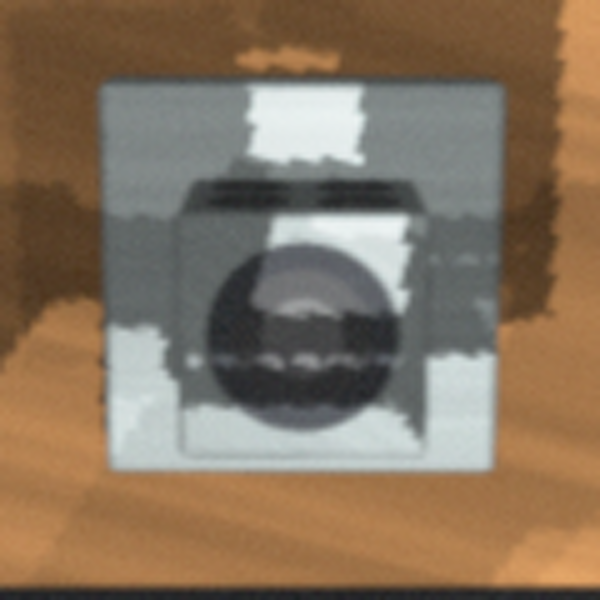

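The cube sits on the bench block. Its top corners are (180,213),(426,212),(424,457),(182,456), and the plate's are (101,86),(504,86),(495,470),(109,470).

```bash
python3 - <<'E'
from h import *
c=np.load("w3.npy",allow_pickle=True).item()
for z,q in((64,[(180,213),(426,212),(424,457),(182,456)]),(20,[(101,86),(504,86),(495,470),(109,470)])):
    P=np.array([back(c,195+(u+.5)/5-.5,121+(v+.5)/5-.5,z)[:2] for u,v in q]); e=np.roll(P,-1,0)-P
    print(P.mean(0).round(1),np.linalg.norm(e,axis=1).round(1),(np.degrees(np.arctan2(e[:,1],e[:,0]))%90).round(1))
E
```

```text
[ 493.5 -268.3] [42.1 43.9 43.  43.5] [16.  16.3 15.5 15.2]
[ 494.1 -267.9] [78.4 78.3 79.4 78.2] [15.8 16.  15.8 15.3]
```

```bash
python3 -m creep '[[[0.027,-0.028,0.002,0,0.087],[0.027,-0.028,0.002,0,0.087],[0.027,-0.028,0.002,0,0.087],[0.027,-0.028,0.002,0,0.087],[0.027,-0.028,0.002,0,0.087],[0.027,-0.028,0.002,0,0.087],[0.027,-0.028,0.002,0,0.087],[0.027,-0.028,0.002,0,0.087],[0.027,-0.028,0.002,0,0.087],[0.027,-0.028,0.002,0,0.087],[0,0,0,7,0.087],[0,0,0,7,0.087]]]'
python3 -m creep '[[[0,0,0,0,0.087],[0,0,0,0,0.087]]]'
python3 - <<'E'
from h import *
go([679.8,73.1,45],-90)
c=cams.calibration("wrist"); np.save("w4.npy",c,allow_pickle=True)
u,v=proj(c,[679.8,73.1,70]); x,y=int(u)-50,int(v)-50; crop("wrist",x,y,100,100,5,"w4"); print(x,y)
E
```

```text
clock: 8.98
tool_pos: [676.4, 78.7, 176.4]
ee_rot: [-3.14, -0.05, 0.007]
force: [0.5, -1.3, 0.4]
grip_width: 87.2
grip_force: 0.0
clock: 9.15
tool_pos: [676.7, 74.7, 178.0]
ee_rot: [3.14, 0.056, -0.004]
force: [-0.3, -0.6, 0.6]
grip_width: 86.8
grip_force: 0.0
d [0.0034 0.0016 0.133 ] yaw now -88.0 twist 2.040838539384751 z.z -1.0 q7 -1.87 pos [676.7  74.7 178. ] t 9.2
208 140
```

View pics/w4.png

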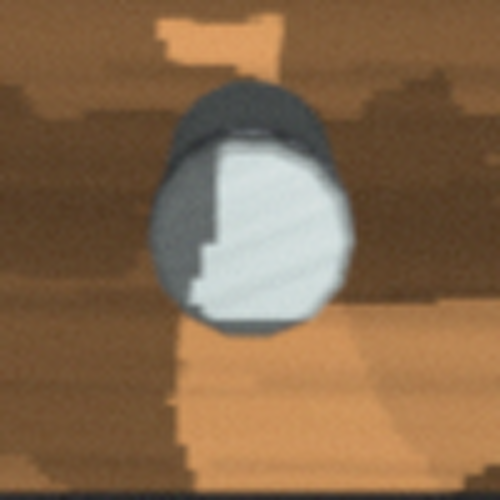

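The thick punch's top disc is centred at (252,236), about 2.5 mm farther off in x than predicted. Descending to grasp.

```bash
python3 -m creep '[[[0.006,0.0016,0.03,0,0.087],[0,0,0.035,0,0.087],[0,0,0.035,0,0.087],[0,0,0.023,0,0.087],[0,0,0.01,0,0.087],[0,0,0,0,0.087],[0,0,0,0,0.02],[0,0,0,0,0.02],[0,0,0,0,0.02],[0,0,0,0,0.02],[0,0,0,0,0.02],[0,0,0,0,0.02]]]'
python3 -m creep '[[[0,0,0,0,0.02],[0,0,0,0,0.02],[0,0,0,0,0.02],[0,0,0,0,0.02]]]'
python3 -c "
from h import *
go([511,336,150],-44.6)"
```

```text
clock: 10.2
tool_pos: [683.7, 73.5, 47.6]
ee_rot: [3.141, 0.05, 0.002]
force: [-0.3, -0.1, -1.0]
grip_width: 55.4
grip_force: 0.0
clock: 10.53
tool_pos: [683.4, 73.7, 46.9]
ee_rot: [-3.141, -0.05, -0.0]
force: [0.2, 0.8, 0.4]
grip_width: 31.5
grip_force: 29.9
d [-0.1639 -0.2677 -0.1031] yaw now -88.2 twist -43.56417757406592 z.z -1.0 q7 -1.91 pos [683.4  73.7  46.9] t 10.5
```

```bash
python3 -m creep '[[[0,0,-0.033,0,0.02],[0,0,-0.035,0,0.02],[0,0,-0.035,0,0.02],[-0.0205,-0.0335,0,0,0.02],[-0.0205,-0.0335,0,0,0.02],[-0.0205,-0.0335,0,0,0.02],[-0.0205,-0.0335,0,0,0.02],[-0.0205,-0.0335,0,0,0.02],[-0.0205,-0.0335,0,0,0.02],[-0.0205,-0.0335,0,0,0.02],[-0.0205,-0.0335,0,0,0.02],[0,0,0,0,0.02]]]'
python3 -m creep '[[[0,0,0,-7,0.02],[0,0,0,-7,0.02],[0,0,0,-7,0.02],[0,0,0,-7,0.02],[0,0,0,-7,0.02],[0,0,0,-7,0.02],[0,0,0,-1.5,0.02],[0,0,0,0,0.02],[0,0,0,0,0.02]]]'
python3 - <<'E'
from h import *
go([511,336,52],-44.6)
c=cams.calibration("wrist"); np.save("w5.npy",c,allow_pickle=True)
print([np.round(proj(c,p),0) for p in([511,336,4],[475,300,4],[446.4,270.6,4])])
crop("wrist",0,0,512,384,1.5625,"w5")
E
```

```text
clock: 11.53
tool_pos: [503.6, 344.9, 149.8]
ee_rot: [-3.137, -0.068, 0.005]
force: [-1.8, 1.6, -4.6]
grip_width: 31.1
grip_force: 29.9
clock: 12.28
tool_pos: [510.9, 335.8, 149.4]
ee_rot: [2.901, 1.205, -0.001]
force: [-0.4, 0.3, -5.5]
grip_width: 31.3
grip_force: 29.9
d [ 0.0003 -0.0001  0.0974] yaw now -44.9 twist -0.30129127832597646 z.z -1.0 q7 -1.67 pos [510.9 335.8 149.4] t 12.3
[array([257., 183.]), array([256., 237.]), array([257., 277.])]
```

View pics/w5.png

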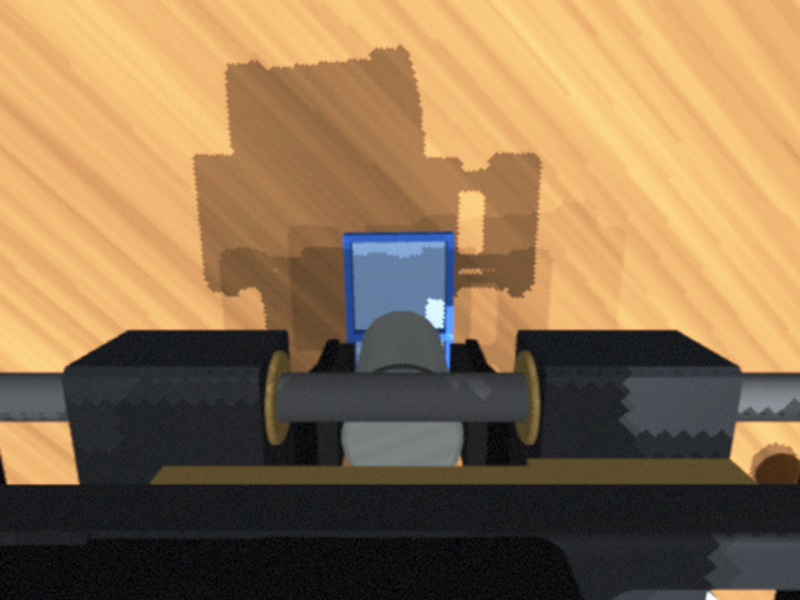

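The large compartment's interior is centred near (399,286), which is (256,183) in raw pixels and matches the prediction of (257,183). Lowering.

```bash
python3 -m creep '[[[0,0,0.03,0,0.02],[0,0,0.03,0,0.02],[0,0,0.025,0,0.02],[0,0,0.009,0,0.02],[0,0,0.002,0,0.02],[0,0,0,0,0.02],[0,0,0,0,0.02]]]'
python3 -m creep '[[[0,0,0.001,0,0.02],[0,0,0.001,0,0.02],[0,0,0,0,0.02],[0,0,0,0,0.02]]]'
```

```text
clock: 12.92
tool_pos: [511.8, 336.9, 55.6]
ee_rot: [-2.899, -1.209, -0.004]
force: [-0.6, -0.4, -3.4]
grip_width: 31.3
grip_force: 29.9
clock: 13.25
tool_pos: [511.2, 336.2, 52.3]
ee_rot: [2.899, 1.21, 0.001]
force: [0.2, 0.1, -5.0]
grip_width: 31.5
grip_force: 29.9
```

```bash
python3 -m creep '[[[0,0,0.001,0,0.02],[0,0,0,0,0.02],[0,0,0,0,0.02]]]'
python3 -m creep '[[[0,0,0.0007,0,0.02],[0,0,0,0,0.02],[0,0,0,0,0.02]]]'
```

```text
clock: 13.5
tool_pos: [511.0, 336.2, 50.9]
ee_rot: [2.899, 1.21, 0.0]
force: [0.3, -0.2, -3.9]
grip_width: 31.2
grip_force: 29.9
clock: 13.75
tool_pos: [511.1, 336.3, 50.8]
ee_rot: [2.899, 1.21, 0.001]
force: [-2.5, -1.7, 5.9]
grip_width: 31.2
grip_force: 29.9
```

```bash
python3 -m creep '[[[0,0,0,0,0.087],[0,0,0,0,0.087],[0,0,0,0,0.087],[0,0,0,0,0.087],[0,0,0,0,0.087],[0,0,-0.03,0,0.087],[0,0,-0.04,0,0.087],[0,0,-0.04,0,0.087],[0,0,-0.02,0,0.087],[0,0,0,0,0.087],[0,0,0,0,0.087]]]'
python3 - <<'E'
from h import *
go([466.3,-62,180],-80)
c=cams.calibration("wrist"); np.save("w6.npy",c,allow_pickle=True)
print([np.round(proj(c,p),0) for p in([511,336,74],[475,300,4],[446.4,270.6,4])])
crop("wrist",0,0,512,384,1.5625,"w6")
E
```

```text
clock: 14.67
tool_pos: [511.5, 336.5, 181.2]
ee_rot: [2.899, 1.21, 0.004]
force: [-0.3, -0.5, -0.8]
grip_width: 85.6
grip_force: 0.0
d [-0.3151  0.2481  0.0008] yaw now -44.7 twist 35.315833519265865 z.z -1.0 q7 -1.65 pos [511.5 336.5 181.2] t 14.7
[array([256., 196.]), array([256., 227.]), array([257., 264.])]
```

View pics/w6.png

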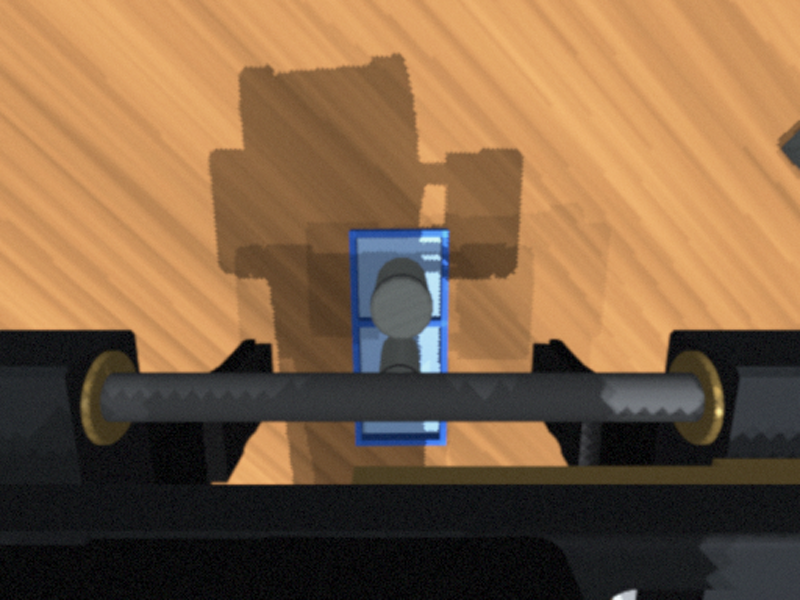

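The thick punch stands in the large compartment, with its top at (401,306). Next is the thin punch.

```bash
python3 -m creep '[[[-0.0315,0.0248,0,0,0.087],[-0.0315,0.0248,0,0,0.087],[-0.0315,0.0248,0,0,0.087],[-0.0315,0.0248,0,0,0.087],[-0.0315,0.0248,0,0,0.087],[-0.0315,0.0248,0,0,0.087],[-0.0315,0.0248,0,0,0.087],[-0.0315,0.0248,0,0,0.087],[-0.0315,0.0248,0,0,0.087],[-0.0315,0.0248,0,0,0.087]]]'
python3 -m creep '[[[0,0,0,7,0.05],[0,0,0,7,0.05],[0,0,0,7,0.05],[0,0,0,7,0.05],[0,0,0,7,0.05],[0,0,0,0,0.05],[0,0,0,0,0.05]]]'
python3 - <<'E'
from h import *
go([466.3,-62,45],-80)
c=cams.calibration("wrist"); np.save("w7.npy",c,allow_pickle=True)
u,v=proj(c,[466.3,-62,70]); print(u,v,proj(c,[466.3,-62,0])); 
x,y=int(u)-40,int(v)-60; crop("wrist",x,y,80,80,5,"w7"); print(x,y)
E
```

```text
clock: 15.55
tool_pos: [464.3, -64.3, 178.8]
ee_rot: [-2.898, -1.209, 0.003]
force: [1.0, -0.8, -0.8]
grip_width: 87.1
grip_force: 0.0
clock: 16.13
tool_pos: [465.1, -62.3, 179.0]
ee_rot: [-3.128, -0.289, 0.003]
force: [0.9, -0.6, -0.1]
grip_width: 52.3
grip_force: 0.0
d [1.40e-03 1.00e-04 1.34e-01] yaw now -79.5 twist 0.5438282162524928 z.z -1.0 q7 -1.38 pos [465.1 -62.3 179. ] t 16.1
256.91671284838617 192.48276260002584 (np.float64(256.95620150456995), np.float64(175.00578476662164))
216 132
```

View pics/w7.png

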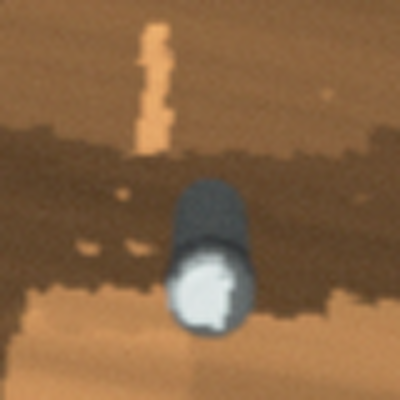

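The thin punch's top is centred at (210,293), about 1.5 mm farther off and 1 mm to the right of predicted. Grasping.

```bash
python3 -m creep '[[[0.003,0.001,0.03,0,0.05],[0,0,0.035,0,0.05],[0,0,0.035,0,0.05],[0,0,0.022,0,0.05],[0,0,0.01,0,0.05],[0,0,0,0,0.05],[0,0,0,0,0.05],[0,0,0,0,0.005],[0,0,0,0,0.005],[0,0,0,0,0.005],[0,0,0,0,0.005],[0,0,0,0,0.005]]]'
python3 -m creep '[[[0,0,0,0,0.005],[0,0,0,0,0.005],[0,0,0,0,0.005],[0,0,0,0,0.005]]]'
python3 -c "
from h import *
go([446.4,270.6,150],-44.6)"
```

```text
clock: 17.18
tool_pos: [469.3, -62.8, 48.7]
ee_rot: [3.128, 0.283, 0.001]
force: [-0.6, -0.7, -0.1]
grip_width: 24.4
grip_force: 0.0
clock: 17.52
tool_pos: [469.1, -62.8, 48.3]
ee_rot: [3.129, 0.283, 0.0]
force: [-0.5, 0.1, 2.4]
grip_width: 13.0
grip_force: 30.0
d [ 0.0374 -0.332  -0.1018] yaw now -79.7 twist -35.07954731107938 z.z -1.0 q7 -1.49 pos [469.1 -62.8  48.3] t 17.5
```

```bash
python3 -m creep '[[[0,0,-0.032,0,0.005],[0,0,-0.035,0,0.005],[0,0,-0.035,0,0.005],[0.0041,-0.0369,0,0,0.005],[0.0041,-0.0369,0,0,0.005],[0.0041,-0.0369,0,0,0.005],[0.0041,-0.0369,0,0,0.005],[0.0041,-0.0369,0,0,0.005],[0.0041,-0.0369,0,0,0.005],[0.0041,-0.0369,0,0,0.005],[0.0041,-0.0369,0,0,0.005],[0.0041,-0.0369,0,0,0.005]]]'
python3 -m creep '[[[0,0,0,-7,0.005],[0,0,0,-7,0.005],[0,0,0,-7,0.005],[0,0,0,-7,0.005],[0,0,0,-7,0.005],[0,0,0,0,0.005],[0,0,0,0,0.005],[0,0,0,0,0.005]]]'
python3 -c "
from h import *
go([446.4,270.6,53.5],-44.6)
c=cams.calibration('top'); im=cams.camera('top'); u,v=proj(c,[470,290,30]); x,y=int(u)-60,int(v)-60
cv2.imwrite('pics/t3.png',cv2.resize(im[y:y+120,x:x+120,::-1],None,fx=5,fy=5,interpolation=2))"
```

```text
clock: 18.52
tool_pos: [445.2, 272.2, 150.0]
ee_rot: [3.129, 0.282, 0.0]
force: [1.0, -1.3, -1.6]
grip_width: 13.2
grip_force: 30.0
clock: 19.18
tool_pos: [445.7, 270.5, 150.0]
ee_rot: [2.902, 1.204, -0.0]
force: [0.5, -0.5, -0.7]
grip_width: 13.2
grip_force: 30.0
d [0.0006 0.0005 0.0965] yaw now -44.9 twist -0.3226643755083387 z.z -1.0 q7 -1.61 pos [445.7 270.5 150. ] t 19.2
```

```bash
python3 -m creep '[[[0.0006,0.0005,0.03,0,0.005],[0,0,0.03,0,0.005],[0,0,0.025,0,0.005],[0,0,0.009,0,0.005],[0,0,0.002,0,0.005],[0,0,0,0,0.005],[0,0,0,0,0.005]]]'
python3 -m creep '[[[0,0,0.001,0,0.005],[0,0,0,0,0.005],[0,0,0,0,0.005]]]'
```

```text
clock: 19.82
tool_pos: [447.2, 271.3, 55.5]
ee_rot: [-2.899, -1.21, -0.003]
force: [-0.0, -0.1, -0.5]
grip_width: 13.2
grip_force: 30.0
clock: 20.07
tool_pos: [446.9, 270.9, 53.8]
ee_rot: [2.899, 1.21, 0.002]
force: [-0.1, 0.3, -1.1]
grip_width: 12.8
grip_force: 30.0
```

```bash
python3 -m creep '[[[0,0,0.0005,0,0.005],[0,0,0,0,0.005],[0,0,0,0,0.005],[0,0,0,0,0.005]]]'
```

```text
clock: 20.4
tool_pos: [446.5, 270.7, 52.7]
ee_rot: [2.899, 1.21, 0.0]
force: [-0.4, -0.6, -0.9]
grip_width: 13.2
grip_force: 30.0
```

```bash
python3 -m creep '[[[0,0,0.0005,0,0.005],[0,0,0,0,0.005],[0,0,0,0,0.005]]]'
python3 -m creep '[[[0,0,0.0005,0,0.005],[0,0,0,0,0.005],[0,0,0,0,0.005]]]'
```

```text
clock: 20.65
tool_pos: [446.6, 270.8, 52.3]
ee_rot: [2.899, 1.21, 0.0]
force: [-0.4, -1.1, 3.5]
grip_width: 13.3
grip_force: 30.0
clock: 20.9
tool_pos: [446.7, 270.9, 52.2]
ee_rot: [2.899, 1.21, 0.001]
force: [-1.6, -1.2, 9.0]
grip_width: 13.5
grip_force: 30.0
```

```bash
python3 -m creep '[[[0,0,0,0,0.03],[0,0,0,0,0.05],[0,0,0,0,0.05],[0,0,0,0,0.05],[0,0,-0.02,0,0.087],[0,0,-0.035,0,0.087],[0,0,-0.035,0,0.087],[0,0,-0.035,0,0.087],[0,0,0,0,0.087],[0,0,0,0,0.087]]]'
python3 - <<'E'
from h import *
go([487.8,81.1,180],-45)
E
```

```text
clock: 21.73
tool_pos: [447.5, 271.2, 178.2]
ee_rot: [2.899, 1.21, 0.006]
force: [-0.4, -0.2, -0.6]
grip_width: 71.7
grip_force: 0.0
d [-0.1068  0.1624 -0.0018] yaw now -44.7 twist 0.3013898638896535 z.z -1.0 q7 -1.58 pos [447.5 271.2 178.2] t 21.7
```

```bash
python3 -m creep '[[[-0.0214,0.0325,0,0,0.087],[-0.0214,0.0325,0,0,0.087],[-0.0214,0.0325,0,0,0.087],[-0.0214,0.0325,0,0,0.087],[-0.0214,0.0325,0,0,0.087],[0,0,0,0,0.087],[0,0,0,0,0.087],[0,0,0,0,0.087]]]'
python3 - <<'E'
from h import *
go([487.8,81.1,30],-45)
c=cams.calibration("wrist")
u,v=proj(c,[487.8,81.1,42]); print(u,v)
x,y=int(u)-60,int(v)-60; a=cams.camera("wrist")[y:y+120,x:x+120]
ct=cams.calibration("top");b=cams.camera("top")[195:295,55:155]
cv2.imwrite("pics/w8.png",np.hstack([cv2.resize(i[:,:,::-1],(400,400),interpolation=2) for i in(a,b)])); print(x,y)
E
```

```text
clock: 22.4
tool_pos: [486.2, 80.8, 175.6]
ee_rot: [-2.898, -1.21, 0.002]
force: [-0.6, 0.5, -0.5]
grip_width: 86.5
grip_force: 0.0
d [0.0015 0.0012 0.1456] yaw now -44.7 twist 0.3216358115716673 z.z -1.0 q7 -1.14 pos [486.2  80.8 175.6] t 22.4
257.90534816196464 185.163998235208
197 125
```

View pics/w8.png

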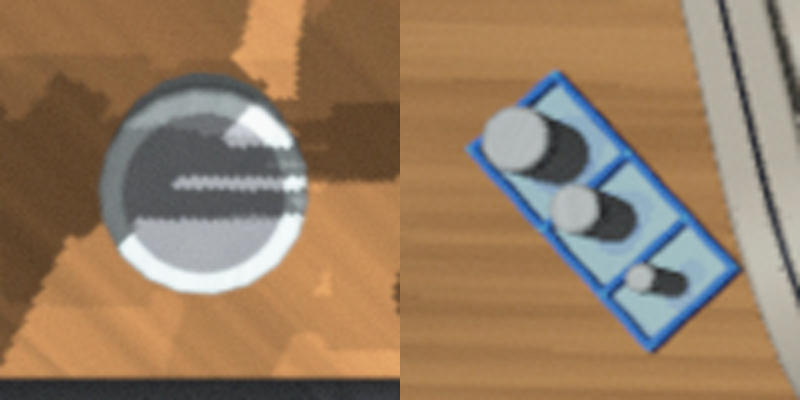

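All three punches stand in their matching compartments. The tin's top is centred at (204,191) in the left crop, about 2.5 mm farther along tool x than predicted.

```bash
python3 -m creep '[[[0.004,0.0015,0.03,0,0.087],[0,0,0.035,0,0.087],[0,0,0.035,0,0.087],[0,0,0.03,0,0.087],[0,0,0.012,0,0.087],[0,0,0.003,0,0.087],[0,0,0,0,0.087],[0,0,0,0,0.04],[0,0,0,0,0.04],[0,0,0,0,0.04],[0,0,0,0,0.04],[0,0,0,0,0.04]]]'
python3 -m creep '[[[0,0,0,0,0.04],[0,0,0,0,0.04],[0,0,0,0,0.04]]]'
python3 -c "
from h import *
go([469,-179.5,110],15.8)"
```

```text
clock: 23.5
tool_pos: [491.2, 82.1, 32.3]
ee_rot: [2.899, 1.21, 0.002]
force: [0.6, -0.2, 0.2]
grip_width: 61.8
grip_force: 0.0
clock: 23.75
tool_pos: [490.8, 82.2, 31.9]
ee_rot: [2.899, 1.21, 0.0]
force: [-2.4, 0.7, 5.6]
grip_width: 52.6
grip_force: 30.0
d [-0.2014  0.1686 -0.078 ] yaw now -44.7 twist -60.48360407443283 z.z -1.0 q7 -1.29 pos [490.8  82.2  31.9] t 23.8
```

```bash
python3 -m creep '[[[0,0,-0.025,0,0.04],[0,0,-0.03,0,0.04],[0,0,-0.03,0,0.04],[-0.0288,0.0241,0,0,0.04],[-0.0288,0.0241,0,0,0.04],[-0.0288,0.0241,0,0,0.04],[-0.0288,0.0241,0,0,0.04],[-0.0288,0.0241,0,0,0.04],[-0.0288,0.0241,0,0,0.04],[-0.0288,0.0241,0,0,0.04],[0,0,0,-7,0.04],[0,0,0,-7,0.04]]]'
python3 -m creep '[[[0,0,0,-7,0.04],[0,0,0,-7,0.04],[0,0,0,-7,0.04],[0,0,0,-7,0.04],[0,0,0,-7,0.04],[0,0,0,-7,0.04],[0,0,0,-4.5,0.04],[0,0,0,0,0.04],[0,0,0,0,0.04],[0,0,0,0,0.04]]]'
python3 -c "
from h import *
go([469,-179.5,34],15.8)"
```

```text
clock: 24.75
tool_pos: [468.0, -182.5, 116.2]
ee_rot: [-2.729, -1.555, 0.001]
force: [-0.3, 0.8, -1.8]
grip_width: 52.5
grip_force: 30.0
clock: 25.58
tool_pos: [468.8, -179.8, 116.5]
ee_rot: [-1.898, -2.503, 0.0]
force: [-0.3, -0.8, -1.6]
grip_width: 52.3
grip_force: 30.0
d [0.0002 0.0003 0.0825] yaw now 15.7 twist -0.1471529039088466 z.z -1.0 q7 0.39 pos [ 468.8 -179.8  116.5] t 25.6
```

```bash
python3 -m creep '[[[0,0,0.03,0,0.04],[0,0,0.03,0,0.04],[0,0,0.017,0,0.04],[0,0,0.004,0,0.04],[0,0,0.001,0,0.04],[0,0,0,0,0.04],[0,0,0,0,0.04],[0,0,0,0,0.04]]]'
python3 -m creep '[[[0,0,0.001,0,0.04],[0,0,0.0005,0,0.04],[0,0,0,0,0.04],[0,0,0,0,0.04]]]'
```

```text
clock: 26.25
tool_pos: [469.8, -180.1, 35.9]
ee_rot: [1.894, 2.504, 0.0]
force: [-0.2, -0.1, -1.6]
grip_width: 52.5
grip_force: 30.0
clock: 26.58
tool_pos: [469.0, -179.8, 33.3]
ee_rot: [1.895, 2.506, -0.0]
force: [-0.6, -0.3, -1.2]
grip_width: 52.3
grip_force: 30.0
```

```bash
python3 -m creep '[[[0,0,0.0008,0,0.04],[0,0,0,0,0.04],[0,0,0,0,0.04]]]'
python3 -m creep '[[[0,0,0.0006,0,0.04],[0,0,0,0,0.04],[0,0,0,0,0.04]]]'
```

```text
clock: 26.83
tool_pos: [468.9, -179.8, 32.3]
ee_rot: [-1.895, -2.506, -0.0]
force: [-1.2, 0.6, -1.2]
grip_width: 52.4
grip_force: 30.0
clock: 27.08
tool_pos: [469.0, -179.8, 32.0]
ee_rot: [1.894, 2.506, -0.0]
force: [-1.5, 0.2, 3.3]
grip_width: 52.1
grip_force: 30.0
```

```bash
python3 -m creep '[[[0,0,0,0,0.07],[0,0,0,0,0.087],[0,0,0,0,0.087],[0,0,0,0,0.087],[0,0,0,0,0.087],[0,0,-0.03,0,0.087],[0,0,-0.04,0,0.087],[0,0,-0.04,0,0.087],[0,0,-0.04,0,0.087],[0,0,0,0,0.087],[0,0,0,0,0.087]]]'
python3 - <<'E'
from h import *
go([598.3,3.8,180],-74.2)
c=cams.calibration("wrist"); print(proj(c,[469,-179.5,42]))
E
```

```text
clock: 28.0
tool_pos: [470.1, -180.3, 184.0]
ee_rot: [1.892, 2.502, 0.0]
force: [-0.6, 0.2, -0.1]
grip_width: 86.9
grip_force: 0.0
d [0.1422 0.1734 0.004 ] yaw now 15.8 twist -89.99162780672617 z.z -1.0 q7 0.45 pos [ 470.1 -180.3  184. ] t 28.0
(np.float64(255.0440178700323), np.float64(182.32688472636426))
```

```bash
python3 -m creep '[[[0.0237,0.0289,0,0,0.087],[0.0237,0.0289,0,0,0.087],[0.0237,0.0289,0,0,0.087],[0.0237,0.0289,0,0,0.087],[0.0237,0.0289,0,0,0.087],[0.0237,0.0289,0,0,0.087],[0,0,0,7,0.087],[0,0,0,7,0.087],[0,0,0,7,0.087],[0,0,0,7,0.087],[0,0,0,7,0.087],[0,0,0,7,0.087]]]'
python3 -m creep '[[[0,0,0,7,0.087],[0,0,0,7,0.087],[0,0,0,7,0.087],[0,0,0,7,0.087],[0,0,0,7,0.087],[0,0,0,7,0.087],[0,0,0,6,0.087],[0,0,0,0,0.087],[0,0,0,0,0.087],[0,0,0,0,0.087]]]'
python3 - <<'E'
from h import *
go([598.3,3.8,38],-74.2)
c=cams.calibration("wrist"); np.save("w9.npy",c,allow_pickle=True)
u,v=proj(c,[598.3,3.8,70]); print(u,v)
x,y=int(u)-80,int(v)-60; crop("wrist",x,y,160,120,5,"w9"); print(x,y)
E
```

```text
clock: 29.0
tool_pos: [596.2, 4.4, 179.9]
ee_rot: [-2.67, -1.652, 0.003]
force: [-0.2, -0.7, -0.0]
grip_width: 87.1
grip_force: 0.0
clock: 29.83
tool_pos: [596.6, 4.4, 180.9]
ee_rot: [-3.111, -0.438, 0.002]
force: [-0.6, -0.7, 0.3]
grip_width: 87.0
grip_force: 0.0
d [0.0016 0.0011 0.1429] yaw now -74.0 twist 0.2433071018993047 z.z -1.0 q7 -1.52 pos [596.6   4.4 180.9] t 29.8
258.1192604688836 191.63864787076844
178 131
```

View pics/w9.png

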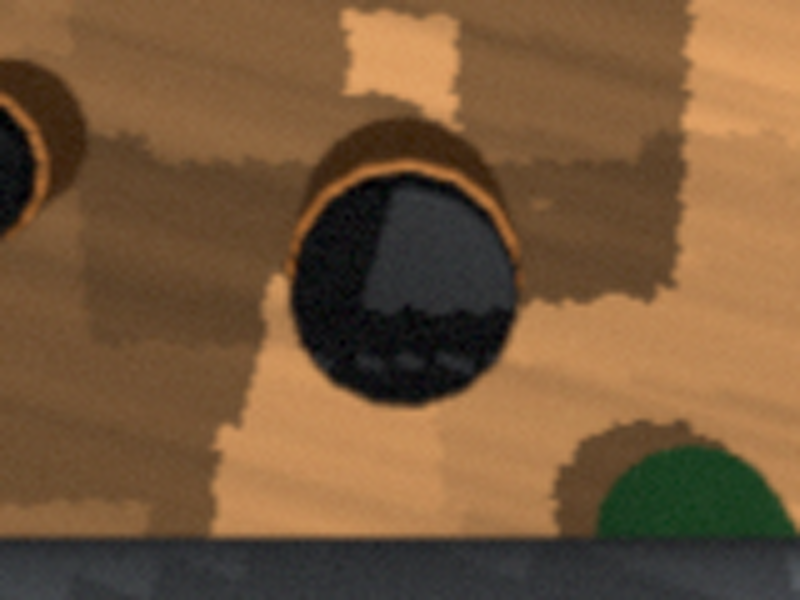

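The meant jar's cap is centred at (405,288), about 2.5 mm farther off than predicted. The small amber jar's edge at (85,140) is close to the left finger, so I'll narrow the opening to 65 mm.

```bash
python3 -m creep '[[[0.004,0.0018,0,0,0.065],[0,0,0.03,0,0.065],[0,0,0.03,0,0.065],[0,0,0.03,0,0.065],[0,0,0.03,0,0.065],[0,0,0.018,0,0.065],[0,0,0.004,0,0.065],[0,0,0,0,0.065],[0,0,0,0,0.025],[0,0,0,0,0.025],[0,0,0,0,0.025],[0,0,0,0,0.025]]]'
python3 -m creep '[[[0,0,0,0,0.025],[0,0,0,0,0.025],[0,0,0,0,0.025]]]'
python3 -c "
from h import *
go([575.8,-244.9,120],-74.2)"
```

```text
clock: 30.88
tool_pos: [602.1, 3.7, 41.0]
ee_rot: [3.111, 0.432, 0.003]
force: [-0.7, -0.7, 1.1]
grip_width: 45.7
grip_force: 0.0
clock: 31.13
tool_pos: [601.8, 3.8, 40.6]
ee_rot: [3.111, 0.433, 0.002]
force: [-1.5, 0.8, 6.7]
grip_width: 39.3
grip_force: 30.0
d [-0.0928  0.2322 -0.0794] yaw now -74.2 twist 0.02763510320022533 z.z -1.0 q7 -1.6 pos [601.8   3.8  40.6] t 31.1
```

```bash
python3 -m creep '[[[0,0,-0.03,0,0.025],[0,0,-0.035,0,0.025],[0,0,-0.035,0,0.025],[-0.01326,0.03317,0,0,0.025],[-0.01326,0.03317,0,0,0.025],[-0.01326,0.03317,0,0,0.025],[-0.01326,0.03317,0,0,0.025],[-0.01326,0.03317,0,0,0.025],[-0.01326,0.03317,0,0,0.025],[-0.01326,0.03317,0,0,0.025],[0,0,0,0,0.025],[0,0,0,0,0.025]]]'
python3 -m creep '[[[0,0,0,0,0.025],[0,0,0,0,0.025]]]'
python3 -c "
from h import *
go([575.8,-244.9,42],-74.2)"
```

```text
clock: 32.13
tool_pos: [574.1, -248.0, 139.1]
ee_rot: [3.112, 0.425, -0.002]
force: [0.4, 1.1, -1.3]
grip_width: 39.5
grip_force: 30.0
clock: 32.3
tool_pos: [575.6, -243.3, 139.7]
ee_rot: [-3.11, -0.436, -0.0]
force: [-0.6, -0.5, -2.5]
grip_width: 39.8
grip_force: 30.0
d [-0.0003  0.0016  0.0977] yaw now -74.1 twist 0.14222802407186919 z.z -1.0 q7 -1.11 pos [ 575.6 -243.3  139.7] t 32.3
```

```bash
python3 -m creep '[[[0,0.001,0.03,0,0.025],[0,0,0.03,0,0.025],[0,0,0.025,0,0.025],[0,0,0.01,0,0.025],[0,0,0.002,0,0.025],[0,0,0,0,0.025],[0,0,0,0,0.025],[0,0,0,0,0.025]]]'
python3 -m creep '[[[0,0,0.001,0,0.025],[0,0,0,0,0.025],[0,0,0,0,0.025]]]'
```

```text
clock: 32.97
tool_pos: [576.7, -246.2, 44.5]
ee_rot: [3.11, 0.433, 0.003]
force: [0.1, -0.3, -2.1]
grip_width: 39.2
grip_force: 30.0
clock: 33.22
tool_pos: [575.8, -246.2, 42.2]
ee_rot: [3.111, 0.432, 0.001]
force: [-0.5, 0.6, -1.5]
grip_width: 39.2
grip_force: 30.0
```

```bash
python3 -m creep '[[[0,-0.001,0.0008,0,0.025],[0,0,0,0,0.025],[0,0,0,0,0.025]]]'
python3 -m creep '[[[0,0,0.0006,0,0.025],[0,0,0,0,0.025],[0,0,0,0,0.025]]]'
```

```text
clock: 33.47
tool_pos: [575.3, -244.9, 40.9]
ee_rot: [-3.112, -0.433, 0.0]
force: [0.1, 0.6, -1.7]
grip_width: 39.6
grip_force: 30.0
clock: 33.72
tool_pos: [575.4, -245.1, 40.4]
ee_rot: [3.112, 0.432, 0.0]
force: [0.3, -0.0, -0.8]
grip_width: 39.1
grip_force: 30.0
```

```bash
python3 -m creep '[[[0,0,0.0004,0,0.025],[0,0,0,0,0.025],[0,0,0,0,0.025]]]'
```

```text
clock: 33.97
tool_pos: [575.5, -245.0, 40.3]
ee_rot: [3.111, 0.432, 0.0]
force: [-0.9, 0.9, 3.9]
grip_width: 39.6
grip_force: 30.0
```

Contact. I'll release, rise and move aside a little so the top camera can see.

```bash
python3 -m creep '[[[0,0,0,0,0.055],[0,0,0,0,0.07],[0,0,0,0,0.07],[0,0,0,0,0.07],[0,0,-0.03,0,0.087],[0,0,-0.035,0,0.087],[0,0,-0.035,0,0.087],[0,0,-0.035,0,0.087],[0,0,0,0,0.087]]]'
python3 -m creep '[[[0,0.035,-0.01,0,0.087],[0,0.035,-0.01,0,0.087],[0,0.035,-0.01,0,0.087],[0,0.035,-0.01,0,0.087],[0,0.035,-0.01,0,0.087],[0,0.035,-0.01,0,0.087],[0,0,0,0,0.087],[0,0,0,0,0.087],[0,0,0,0,0.087]]]'
python3 - <<'E'
from h import *
im=cams.camera("top")[:,:,::-1]
a=cv2.resize(im[180:300,325:425],None,fx=4,fy=4,interpolation=2); b=cv2.resize(im[60:330,60:330],(400,480),interpolation=2)
cv2.imwrite("pics/t9.png",np.hstack([a,b]))
E
```

```text
clock: 34.72
tool_pos: [578.5, -245.8, 182.7]
ee_rot: [3.106, 0.432, 0.014]
force: [0.2, -0.4, 1.1]
grip_width: 84.9
grip_force: 0.0
clock: 35.47
tool_pos: [632.8, -446.4, 233.9]
ee_rot: [-3.11, -0.433, 0.001]
force: [0.4, 0.2, -0.6]
grip_width: 87.0
grip_force: 0.0
```

View pics/t9.png

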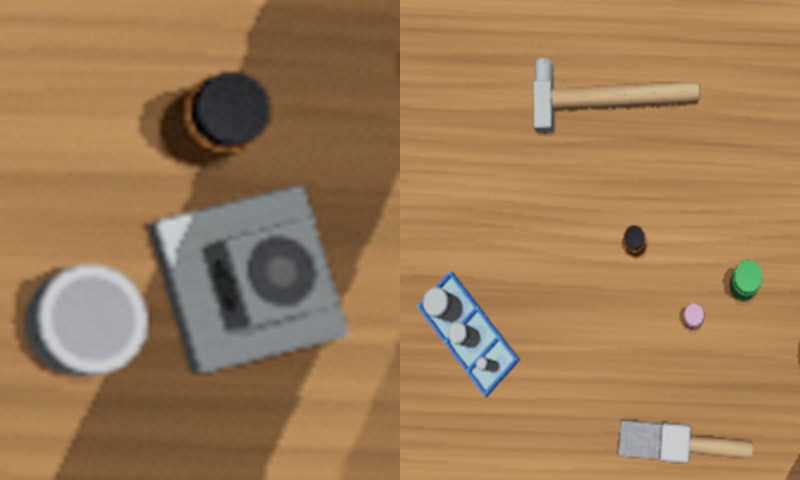

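The jar's cap is at (231,108), the tin at (95,319), and the plate corners are at (152,224),(303,187),(347,329),(199,372). All punches stand, and the hammer and brush are undisturbed. One numeric check of the gaps follows.

```bash
python3 - <<'E'
from h import *
c=cams.calibration("top"); f=lambda u,v,z:back(c,325+(u+.5)/4-.5,180+(v+.5)/4-.5,z)[:2]
b=np.mean([f(*p,20) for p in [(152,224),(303,187),(347,329),(199,372)]],0)
a=np.radians(15.8);M=np.array([[np.cos(a),np.sin(a)],[-np.sin(a),np.cos(a)]])
print(b,"tin",M@(f(95,319,42)-b),"jar",M@(f(231,108,70)-b))
E
```

```text
[ 493.60385569 -266.97656669] tin [-0.94522311 88.25831021] jar [81.31578575  0.21055786]
```

```bash
python3 -c "
from workcell import r
print(r.hand_in())"
```

```text
the job is handed in; nothing more can be done
None
```

The job is handed in, done in the order asked: the doming block is square on the middle of the bench block, the thick and thin punches stand in their own compartments, and the tin (left) and jar (behind) were each set down for a 25 mm gap; the final top-camera check read about 21 mm for both, and that camera is good to only 2–3 mm.

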